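# Fold down the locking tabs along a shipping case lid

## Robot

A 6-joint arm with a two-finger parallel gripper is mounted at the origin on the work surface. World frame = base frame: x ahead of the robot, y to its left, z up, the work surface at z = 0. Lengths are in m, angles in rad, forces in N, time in s.
With the tool pointing down it reaches from about 0.35 to 0.775 m from the base axis. Payload 7.3 kg.
Tool frame: the origin (TCP) lies at the very end of the fingers, on their centre line; the grasp point (between the pads) lies env.grasp_offset behind it (env.grasp_offset is the distance from the TCP to the grasp point, in m); z points along the fingers, y is the direction in which the jaws open and shut (so a half turn about z gives the same grasp; the last joint's range is limited). The gripper opens to 92 mm and grips with 3 to 60 N. Pads are 19 mm wide; open, the fingers measure 130 mm over their backs; the gripper's body (75 mm by 190 mm) begins 47 mm behind the grasp point.
Start: joints at [1.039, 0.342, 1.524, -0, 1.275, -0.146], TCP at [0.198, 0.486, 0.227] pointing down, gripper open.
Joint ranges: [-2.53, 2.53], [-0.77, 2.02], [0.04, 2.7], [-1, 4.14], [0.28, 2.66], [-3.11, 3.11]. Speed limits (rad/s): [2.57, 2.57, 3.14, 3.14, 3.14, 3.14].

## Interface

Orientations are given as a unit quaternion [w, x, y, z].
In Python, from bench import env, imaging gives the robot as it stands.
- The arm moves only by the shell command python3 -m crank 'ROWS'. ROWS is JSON, a list that holds one entry, the list of rows, each a list of 7 numbers: the shift along the tool's x, y, z in m, then the turn, a rotation vector about the tool's x, y, z in rad, then the finger opening in m, from 0 to 0.0918. In form: [[[tx, ty, tz, wx, wy, wz, grip], ...]]. A call has 1 to 20 rows; each row is the pose to reach, as a shift and turn from the pose measured when the call began, along the tool's axes at that moment; what a row does not reach only later rows make up. A row lasts 1/8 s, in which the tool goes at most 62.5 mm and 10.7 degrees, less where a joint would pass 70% of its speed; a pose out of reach is approached as far as the arm can. A call with a gripper value outside its range is refused whole. The fingers move at their own pace and stop on an object; the grip force is fixed at half the most. Time passes only in rows, so rows that repeat a pose let the fingers close. It gives the time, the measured TCP pose, the force and the opening at its end, in the units of the state.
- env.observe(): the state, without advancing time (a new reading comes with each control period).
- imaging.read_camera(name): name is "side" or "top" or "wrist"; returns the picture (384x512x3 uint8, red, green, blue); there is no depth.
- imaging.camera_params(name): a dict with "camera_matrix" (3x3 intrinsics, pixels), "extrinsics" (4x4, takes a point from camera to world coordinates); the wrist camera has in their place "tool_from_camera" (4x4, takes a point from camera to tool coordinates, whose origin is the TCP and whose axes are the flange's). Camera axes: x right, y up, looking along -z (the intrinsics and any distortion apply to the point x, -y, -z); pixel columns grow to the right and rows downward; lengths in m; the calibration is good to about 2 mm. A picture is of the moment at which its call begins: read the wrist's pose just before it. camera_params takes no time and is no camera call.
- env.hand_in(): hands the job in, once; it reports no verdict.
The state is a dict: "time_s": time; "q": joint angles; "dq": joint speeds; "effort": joint torques, N m; "tool_pos": TCP position; "tool_rot": TCP orientation; "ft_force": force on the tool from outside, world axes, zero at the start; "torque": the same for the moment, N m; "gripper_width": finger opening in m.
Only numpy, scipy, OpenCV 4.12 (cv2) and the standard library are available. Lean on these libraries where they do the work, as an engineer would, in place of code of your own. Each camera call takes 0.05 s, during which the arm holds its last target.

## Task

Lock the lid of the grey shipping case: run a fingertip gently along the row of six upright black tabs, folding each one down flat onto the lid in turn, beginning at the end of the long edge far from the corner and going on round the corner along the short edge. Do not lift, tilt or push the case out of its place, and leave the tape roll on the lid, the small box and the stamp where they are.

Things in the scene. Friction and masses are not known exactly. Their poses are not given: they have to be found in the camera images.
- case: Grey shipping case with a white lid, full (3 kg), loose on the table; 220 mm (its x) by 300 mm (its y), flat lid top 70 mm above the table. Origin: centre of the underside, z up. Six black locking tabs: four along the long edge at its -x side (near the robot), then, round the corner, two along the short edge at its +y side.
- panel (a point): Centre of the top of the lid's raised panel (125 mm in the case's x, 200 mm in y, 8 mm above the lid top), inside the row of tabs; axes as the case. On it: a carrying handle, a bar along y 30 mm to +x of here, standing 31 mm above the lid top, and the tape roll.
- tab1_root (a point): Foot of locking tab 1 (first of the row: the end of the long edge far from the corner), on the lid top at case x -78, y -105 mm. Axes as the case. The tab is a black plate 26 mm wide (across its row), 3 mm thick, its top 30 mm above the lid top while it stands; it folds towards the case's +y about a hinge 2 mm above the lid.
- tab2_root (a point): Foot of locking tab 2 (second on the long edge), on the lid top at case x -78, y -55 mm. Axes as the case. The tab is a black plate 26 mm wide (across its row), 3 mm thick, its top 30 mm above the lid top while it stands; it folds towards the case's +y about a hinge 2 mm above the lid.
- tab3_root (a point): Foot of locking tab 3 (third on the long edge), on the lid top at case x -78, y -5 mm. Axes as the case. The tab is a black plate 26 mm wide (across its row), 3 mm thick, its top 30 mm above the lid top while it stands; it folds towards the case's +y about a hinge 2 mm above the lid.
- tab4_root (a point): Foot of locking tab 4 (fourth on the long edge, the last before the corner), on the lid top at case x -78, y 45 mm. Axes as the case. The tab is a black plate 26 mm wide (across its row), 3 mm thick, its top 30 mm above the lid top while it stands; it folds towards the case's +y about a hinge 2 mm above the lid.
- tab5_root (a point): Foot of locking tab 5 (first on the short edge after the corner), on the lid top at case x -35, y 115 mm. Axes as the case. The tab is a black plate 26 mm wide (across its row), 3 mm thick, its top 30 mm above the lid top while it stands; it folds towards the case's +x about a hinge 2 mm above the lid.
- tab6_root (a point): Foot of locking tab 6 (second and last on the short edge, end of the row), on the lid top at case x 15, y 115 mm. Axes as the case. The tab is a black plate 26 mm wide (across its row), 3 mm thick, its top 30 mm above the lid top while it stands; it folds towards the case's +x about a hinge 2 mm above the lid.
- tab1 (a joint): Fold angle of tab 1: 0 upright (starts 0 to 0.25), 1.5 flat on the lid with its top about 4 mm above the lid top; folds only onward along the row, with light hinge friction (0.012 N m), and stays where it is left.
- tab2 (a joint): Fold angle of tab 2: 0 upright (starts 0 to 0.25), 1.5 flat on the lid with its top about 4 mm above the lid top; folds only onward along the row, with light hinge friction (0.012 N m), and stays where it is left.
- tab3 (a joint): Fold angle of tab 3: 0 upright (starts 0 to 0.25), 1.5 flat on the lid with its top about 4 mm above the lid top; folds only onward along the row, with light hinge friction (0.012 N m), and stays where it is left.
- tab4 (a joint): Fold angle of tab 4: 0 upright (starts 0 to 0.25), 1.5 flat on the lid with its top about 4 mm above the lid top; folds only onward along the row, with light hinge friction (0.012 N m), and stays where it is left.
- tab5 (a joint): Fold angle of tab 5: 0 upright (starts 0 to 0.25), 1.5 flat on the lid with its top about 4 mm above the lid top; folds only onward along the row, with light hinge friction (0.012 N m), and stays where it is left.
- tab6 (a joint): Fold angle of tab 6: 0 upright (starts 0 to 0.25), 1.5 flat on the lid with its top about 4 mm above the lid top; folds only onward along the row, with light hinge friction (0.012 N m), and stays where it is left.
- tape: Brown packing-tape roll, ring 60 mm across and 24 mm high, lying loose on the raised panel of the lid. Origin: centre of its underside. Bystander.
- carton: Small white box 90 x 60 x 50 mm, loose on the table beside the case. Origin: centre of its underside. Bystander.
- stamp: Wooden hand stamp, round, 44 mm across and 80 mm high, standing loose on the table beside the case. Origin: centre of its underside. Bystander.

How it is judged:
By the outcome, as a careful person would: the job done as asked, in the order asked, and still so for the second after the job is handed in, with the robot touching nothing.
It also fails if it takes over 38 s, if anything falls off the work surface, if the arm or the gripper's body presses on something with over 40 N, if the wrist force passes 120 N, or if a joint passes its speed limit or range.

## Working session

There is one attempt and no reset: what is moved stays moved. The work goes in short steps, Python scripts to look and compute and a shell command to move; the robot and the scene stay as the last step left them, time stands still between calls to the robot, and variables do not carry over. Pictures are saved under pics/ and viewed, and the job is handed in when it is done.

```bash
ls; mkdir -p pics; python3 - <<'E'
from bench import env, imaging
import cv2
s=env.observe(); print({k:(s[k]) for k in s}); print(env.grasp_offset)
for n in ("top","side","wrist"):
    im=imaging.read_camera(n); cv2.imwrite(f"pics/{n}0.png",im[:,:,::-1]); print(n,imaging.camera_params(n))
E
```

```text
pics
{'time_s': 0.0, 'q': array([ 1.03900208e+00,  3.42675248e-01,  1.52501120e+00, -1.06789598e-05,
        1.27539426e+00, -1.45986924e-01]), 'dq': array([-0.00126765, -0.00267818,  0.00137353, -0.00201598, -0.00116668,
       -0.00040776]), 'effort': array([-4.25844119e-04, -4.31210804e+01, -2.44235641e+01,  7.17965886e-02,
        5.53358858e-02, -1.13602864e-04]), 'tool_pos': array([0.19733025, 0.48606754, 0.22607163]), 'tool_rot': array([-2.42529558e-04,  1.91707918e-01,  9.81451741e-01, -7.03410590e-04]), 'ft_force': array([ 0.71292703, -0.17648895, -0.01162041]), 'torque': array([-0.00464257,  0.04588532, -0.06663913]), 'gripper_width': 0.09228903502803285}
0.0188
top {'camera_matrix': array([[437.63856918,   0.        , 257.26627356],
       [  0.        , 437.63856918, 196.35866022],
       [  0.        ,   0.        ,   1.        ]]), 'extrinsics': array([[-0.00551095,  0.98800997, -0.15429168,  0.38282536],
       [-0.99993584, -0.0039176 ,  0.01062907,  0.00542068],
       [ 0.00989718,  0.15434036,  0.98796817,  1.07199726],
       [ 0.        ,  0.        ,  0.        
[... 296 characters left out ...]
6071895, -0.64153091, -0.50687781],
       [-0.01165489,  0.64375167,  0.7651457 ,  0.67780738],
       [ 0.        ,  0.        ,  0.        ,  1.        ]])}
wrist {'camera_matrix': array([[291.28176685,   0.        , 249.17031013],
       [  0.        , 291.28176685, 188.09782856],
       [  0.        ,   0.        ,   1.        ]]), 'tool_from_camera': array([[ 1.02071467e-03,  9.57522906e-01,  2.88355412e-01,
         7.77249940e-02],
       [ 9.99999479e-01, -9.67644293e-04, -3.26585035e-04,
        -1.63796859e-04],
       [-3.36871831e-05,  2.88355595e-01, -9.57523394e-01,
        -1.57023270e-01],
       [ 0.00000000e+00,  0.00000000e+00,  0.00000000e+00,
         1.00000000e+00]])}
```

View pics/top0.png

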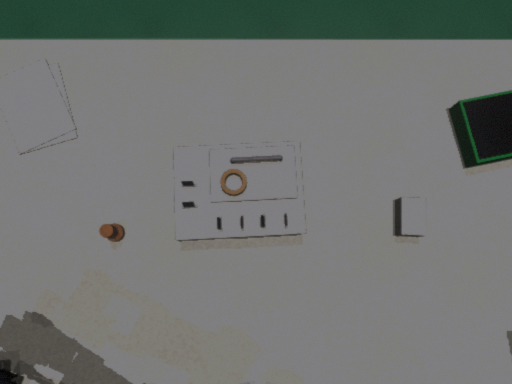

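View pics/side0.png

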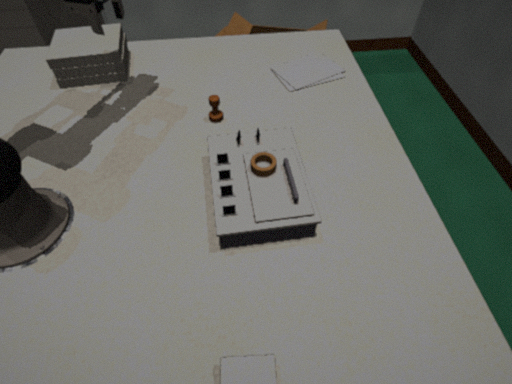

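```bash
cat > h.py <<'E'
import numpy as np, cv2
from bench import env, imaging
from scipy.spatial.transform import Rotation as R
def ray(name,uv,z,tool=None):
    p=imaging.camera_params(name);K=p["camera_matrix"]
    T=p["extrinsics"] if "extrinsics" in p else tool@p["tool_from_camera"]
    uv=np.atleast_2d(uv).astype(float)
    d=np.c_[(uv[:,0]-K[0,2])/K[0,0],-(uv[:,1]-K[1,2])/K[1,1],-np.ones(len(uv))]@T[:3,:3].T
    o=T[:3,3]; return o+d*((z-o[2])/d[:,2])[:,None]
def proj(name,P):
    p=imaging.camera_params(name);K=p["camera_matrix"];T=p["extrinsics"]
    c=(np.atleast_2d(P)-T[:3,3])@T[:3,:3]
    return np.c_[K[0,0]*c[:,0]/-c[:,2]+K[0,2],K[1,1]*-c[:,1]/-c[:,2]+K[1,2]]
E
python3 - <<'E'
from h import *
im=cv2.imread("pics/top0.png")
c=im[125:260,160:320]; cv2.imwrite("pics/topc.png",cv2.resize(c,None,fx=4.8,fy=4.4,interpolation=cv2.INTER_CUBIC))
im=cv2.imread("pics/side0.png")
c=im[85:255,195:335]; cv2.imwrite("pics/sidec.png",cv2.resize(c,None,fx=3.5,fy=3.5,interpolation=cv2.INTER_CUBIC))
im=cv2.imread("pics/top0.png")
g=im.max(2); m=(g<70).astype(np.uint8); m[:140]=0;m[245:]=0;m[:,:165]=0;m[:,310:]=0
n,l,st,ce=cv2.connectedComponentsWithStats(m)
for i in range(1,n):
    if st[i,4]>5: print(st[i],ce[i],ray("top",ce[i],0.085)[0].round(4))
E
```

```text
[231 158  51   5  84] [255.04761905 160.29761905] [ 6.214e-01 -5.000e-04  8.500e-02]
[225 173  14   7  19] [231.26315789 174.63157895] [0.5878 0.0543 0.085 ]
[182 181  12   5  53] [187.41509434 183.0754717 ] [0.5684 0.1546 0.085 ]
[236 192   6   3   6] [238.5        193.33333333] [0.5441 0.0376 0.085 ]
[183 202  12   5  54] [188.11111111 204.03703704] [0.5199 0.1521 0.085 ]
[261 215   4  12  43] [262.34883721 221.        ] [ 0.4805 -0.0164  0.085 ]
[285 215   2  10  19] [285.47368421 219.73684211] [ 0.4831 -0.0688  0.085 ]
[217 217   4  12  41] [218.56097561 222.68292683] [0.4771 0.0826 0.085 ]
[241 217   2  11  22] [241.5 222. ] [0.4784 0.0308 0.085 ]
[274 235   6   1   6] [276.5 235. ] [ 0.4487 -0.048   0.085 ]
```

View pics/topc.png

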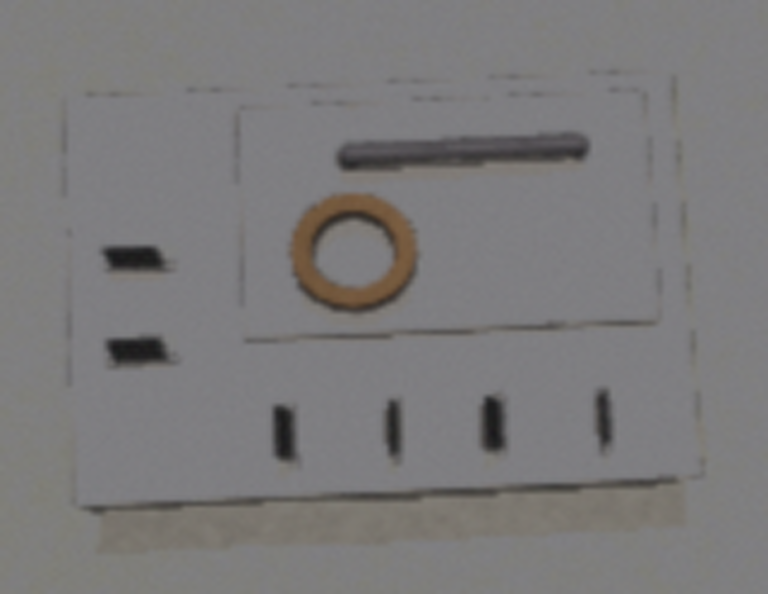

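View pics/sidec.png

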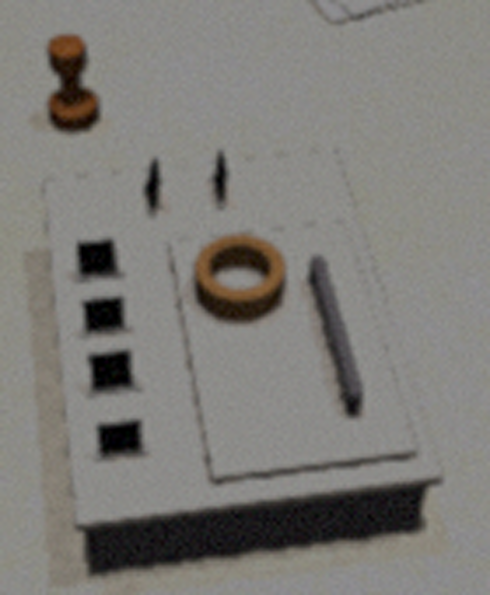

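```bash
python3 - <<'E'
from h import *
c=np.array([(66,95),(677,75),(703,476),(75,508)])/[4.8,4.4]+[159.6,124.6]
P=ray("top",c,0.07)[:,:2]; print(P.round(4)); 
L=np.array([(.11,.15),(.11,-.15),(-.11,-.15),(-.11,.15)])
H=(P-P.mean(0)).T@L; U,S,V=np.linalg.svd(H); Rm=U@V; t=P.mean(0); print("case",t.round(4),np.degrees(np.arctan2(Rm[1,0],Rm[0,0])), np.linalg.norm(P-np.roll(P,1,0),axis=1).round(3))
# tab cross-check: row-direction from tabs
r=lambda n,x,y,z:ray(n,(x,y),z)[0]
m=np.array([[-78,-105],[-78,-55],[-78,-5],[-78,45],[-35,115],[15,115]])/1000
W=m@Rm.T+t; print("roots",W.round(4).tolist())
w3=np.c_[W,np.full(6,.07)]
print("top uv",proj("top",w3).round(1).tolist()); print("side uv",proj("side",w3).round(1).tolist())
# side lid corners
s=np.array([(44,180),(340,150),(438,480),(78,525)])/3.5+[194.9,84.9]
print("side corners",ray("side",s,.07).round(4).tolist(),(L@Rm.T+t).round(4).tolist())
print("stamp",ray("top",(116,232),0.01),"carton",ray("top",(411,216),.05),ray("top",(234,182),.102))
E
```

```text
[[ 0.6597  0.1916]
 [ 0.6699 -0.1087]
 [ 0.4544 -0.1166]
 [ 0.4393  0.1821]]
case [0.5558 0.0371] 2.3805073883878145 [0.221 0.301 0.216 0.299]
roots [[0.4823, -0.0711], [0.4802, -0.0211], [0.4781, 0.0288], [0.476, 0.0788], [0.5161, 0.1505], [0.566, 0.1526]]
top uv [[286.0, 220.8], [264.3, 221.8], [242.5, 222.8], [220.7, 223.8], [189.7, 206.6], [189.2, 185.3]]
side uv [[228.7, 215.1], [226.5, 196.7], [224.5, 179.8], [222.6, 164.2], [237.2, 142.4], [256.8, 140.3]]
side corners [[0.4419, 0.1817, 0.07], [0.6628, 0.1903, 0.07], [0.6696, -0.109, 0.07], [0.4563, -0.1176, 0.07]] [[0.6595, 0.1915], [0.672, -0.1082], [0.4522, -0.1174], [0.4397, 0.1824]]
stamp [[0.46282113 0.33601987 0.01      ]] carton [[ 0.49417053 -0.36744662  0.05      ]] [[0.56727169 0.04724368 0.102     ]]
```

```bash
cat >> h.py <<'E'
a=np.radians(2.35); RC=np.array([[np.cos(a),-np.sin(a),0],[np.sin(a),np.cos(a),0],[0,0,1]]); TC=np.array([.5558,.0371,0])
def state():
    s=env.observe(); q=s["tool_rot"]; return s,R.from_quat(np.r_[q[1:],q[0]]),s["tool_pos"]
def go(cx,cy,z):
    "shift+turn in tool axes to case x,y (mm), world z; tool y along case y, pointing down"
    s,Rt,p=state(); tgt=RC@[cx/1e3,cy/1e3,0]+TC+[0,0,z]
    D=np.c_[-RC[:,0],RC[:,1],[0,0,-1]]
    print("shift",(Rt.inv().apply(tgt-p)).round(4),"turn",(Rt.inv()*R.from_matrix(D)).as_rotvec().round(4),"case now",((p-TC)@RC*1e3).round(1),"t",round(s["time_s"],2),"F",s["ft_force"].round(2))
E
python3 -c "
from h import *
go(-78,-146,.15)"
```

```text
shift [-0.4905 -0.4463  0.0766] turn [-1.000e-03 -4.000e-04 -4.268e-01] case now [-339.7  463.4  226.2] t 0.15 F [-0.73  1.   -0.95]
```

```bash
python3 -m crank '[[[-0.2,-0.182,0.0,0,0,-0.17,0],[-0.4905,-0.4463,0.03,-0.001,0,-0.427,0],[-0.4905,-0.4463,0.03,-0.001,0,-0.427,0],[-0.4905,-0.4463,0.03,-0.001,0,-0.427,0],[-0.4905,-0.4463,0.03,-0.001,0,-0.427,0],[-0.4905,-0.4463,0.03,-0.001,0,-0.427,0],[-0.4905,-0.4463,0.03,-0.001,0,-0.427,0],[-0.4905,-0.4463,0.03,-0.001,0,-0.427,0],[-0.4905,-0.4463,0.03,-0.001,0,-0.427,0],[-0.4905,-0.4463,0.03,-0.001,0,-0.427,0],[-0.4905,-0.4463,0.03,-0.001,0,-0.427,0],[-0.4905,-0.4463,0.03,-0.001,0,-0.427,0],[-0.4905,-0.4463,0.0766,-0.001,0,-0.427,0],[-0.4905,-0.4463,0.0766,-0.001,0,-0.427,0],[-0.4905,-0.4463,0.0766,-0.001,0,-0.427,0]]]'; python3 - <<'E'
from h import *
go(-78,-146,.15)
s,Rt,p=state()
im=imaging.read_camera("wrist"); cv2.imwrite("pics/w1.png",im[:,:,::-1])
im=imaging.read_camera("side"); cv2.imwrite("pics/s1.png",im[:,:,::-1])
E
```

```text
time_s: 2.02
tool_pos: [0.4842, -0.1114, 0.1512]
tool_rot: [0.0, -0.021, 1.0, -0.0]
ft_force: [0.3, -0.3, 1.3]
gripper_width: 0.0003
shift [ 0.0004 -0.0005  0.0012] turn [-0.0003  0.0004  0.0011] case now [ -77.6 -145.5  151.2] t 2.02 F [ 0.3  -0.33  1.27]
```

View pics/w1.png

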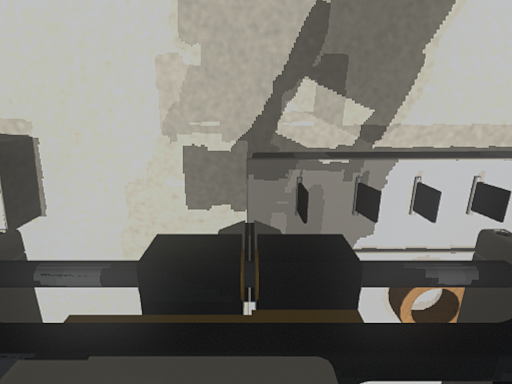

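View pics/s1.png

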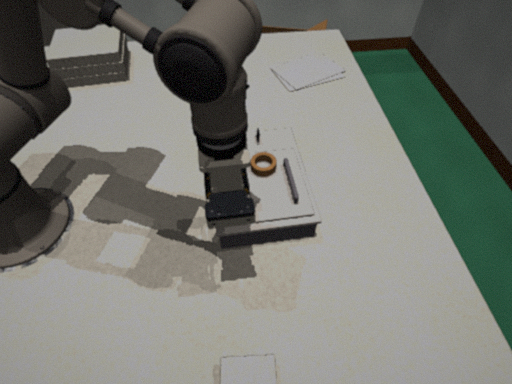

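```bash
python3 - <<'E'
from h import *
s,Rt,p=state(); T=np.eye(4);T[:3,:3]=Rt.as_matrix();T[:3,3]=p
P=ray("wrist",[(299,175),(303,222),(357,177),(360,220),(415,177),(414,220),(248,152),(512,149)],.072,T)
print(((P-TC)@RC*1e3).round(1).tolist())
print("TCP px:",); 
go(-78,-146,.077)
E
```

```text
[[-95.1, -104.5, 72.0], [-52.4, -98.7, 72.0], [-93.4, -55.7, 72.0], [-54.5, -48.8, 72.0], [-93.6, -7.1, 72.0], [-54.6, -1.5, 72.0], [-114.4, -147.2, 72.0], [-117.3, 68.0, 72.0]]
TCP px:
shift [ 0.001  -0.0001  0.0747] turn [-0.0011  0.0022  0.001 ] case now [ -77.1 -145.8  151.7] t 2.12 F [ 0.73 -0.72 -0.22]
```

```bash
python3 -m crank '[[[0.001,0,0.04,0,0,0.001,0],[0.001,0,0.065,0,0,0.001,0],[0.001,0,0.075,0,0,0.001,0],[0.001,0,0.075,0,0,0.001,0]]]'; python3 - <<'E'
from h import *
go(-78,-60,.0755)
im=imaging.read_camera("wrist"); cv2.imwrite("pics/w2.png",im[:,:,::-1])
E
```

```text
time_s: 2.62
tool_pos: [0.4842, -0.1119, 0.0773]
tool_rot: [0.001, -0.021, 1.0, -0.001]
ft_force: [1.0, 0.1, 0.2]
gripper_width: 0.0007
shift [0.0004 0.086  0.0016] turn [-0.0013  0.0026  0.0001] case now [ -77.6 -146.    77.3] t 2.62 F [0.99 0.13 0.22]
```

View pics/w2.png

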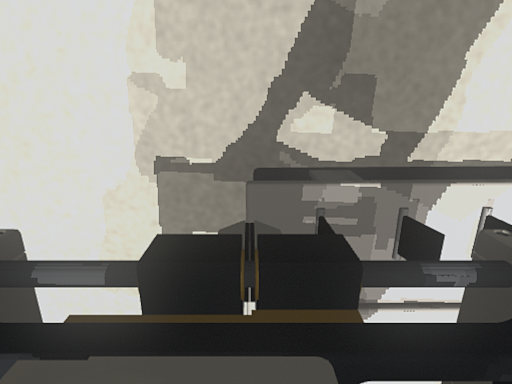

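```bash
python3 -m crank '[[[0,0.006,0.001,0,0.002,0,0],[0,0.012,0.0016,0,0.002,0,0],[0,0.018,0.0016,0,0.002,0,0],[0,0.024,0.0016,0,0.002,0,0],[0,0.030,0.0016,0,0.002,0,0],[0,0.036,0.0016,0,0.002,0,0],[0,0.042,0.0016,0,0.002,0,0],[0,0.048,0.0016,0,0.002,0,0],[0,0.054,0.0016,0,0.002,0,0],[0,0.06,0.0016,0,0.002,0,0],[0,0.066,0.0016,0,0.002,0,0]]]'; python3 - <<'E'
from h import *
go(-78,-60,.0755)
im=imaging.read_camera("wrist"); cv2.imwrite("pics/w3.png",im[:,:,::-1])
im=imaging.read_camera("side")[85:255,195:335]; cv2.imwrite("pics/s3.png",cv2.resize(im[:,:,::-1],None,fx=3.5,fy=3.5))
E
```

```text
time_s: 4.05
tool_pos: [0.4817, -0.0456, 0.0759]
tool_rot: [0.001, -0.021, 1.0, -0.001]
ft_force: [0.8, -0.2, 0.2]
gripper_width: 0.0006
shift [0.0006 0.0196 0.0004] turn [-0.0015  0.0014  0.0002] case now [-77.4 -79.6  75.9] t 4.05 F [ 0.78 -0.17  0.21]
```

View pics/w3.png

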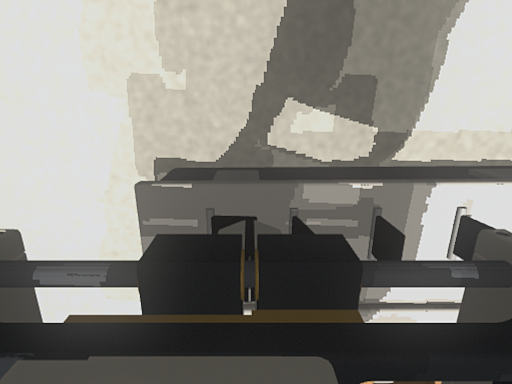

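View pics/s3.png

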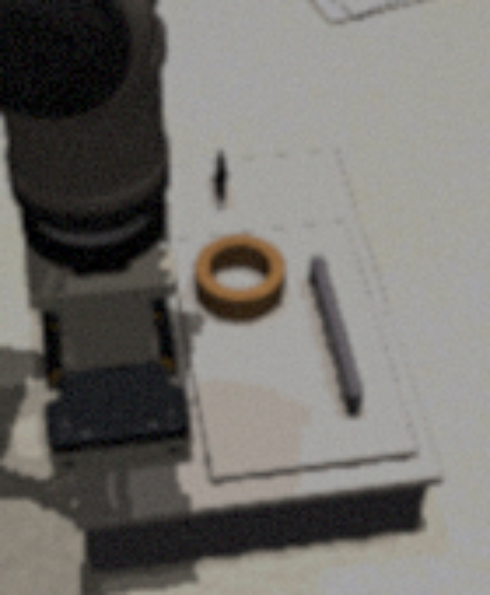

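```bash
python3 -m crank '[[[0.0006,0,0.001,0,0.001,0,0],[0.0006,0,0.0015,0,0.001,0,0],[0.0006,0,0.0015,0,0.001,0,0]]]'; python3 - <<'E'
from h import *
go(-78,-30,.0745)
E
```

```text
time_s: 4.53
tool_pos: [0.4817, -0.0455, 0.0753]
tool_rot: [0.001, -0.021, 1.0, -0.001]
ft_force: [-1.1, 1.6, 7.5]
gripper_width: 0.0001
shift [0.0005 0.0495 0.0008] turn [-0.0015  0.002   0.0004] case now [-77.5 -79.5  75.3] t 4.53 F [-1.09  1.56  7.49]
```

```bash
python3 -m crank '[[[0.0005,0.003,-0.0007,0,0.001,0,0],[0.0005,0.009,-0.0007,0,0.001,0,0],[0.0005,0.015,-0.0007,0,0.001,0,0],[0.0005,0.021,-0.0007,0,0.001,0,0],[0.0005,0.027,-0.0007,0,0.001,0,0],[0.0005,0.033,-0.0007,0,0.001,0,0],[0.0005,0.039,-0.0007,0,0.001,0,0],[0.0005,0.045,-0.0007,0,0.001,0,0],[0.0005,0.0495,-0.0007,0,0.001,0,0],[0.0005,0.0495,0.0003,0,0.001,0,0],[0.0005,0.0495,0.0008,0,0.001,0,0],[0.0005,0.0495,0.0008,0,0.001,0,0]]]'; python3 - <<'E'
from h import *
go(-78,20,.0745)
im=imaging.read_camera("wrist"); cv2.imwrite("pics/w4.png",im[:,:,::-1])
E
```

```text
time_s: 6.02
tool_pos: [0.4791, 0.0047, 0.0753]
tool_rot: [0.001, -0.021, 1.0, -0.0]
ft_force: [-2.6, 4.8, 11.1]
gripper_width: 0.0002
shift [0.     0.0492 0.0008] turn [-0.0003  0.0015  0.0001] case now [-77.9 -29.2  75.3] t 6.03 F [-2.6   4.75 11.12]
```

View pics/w4.png

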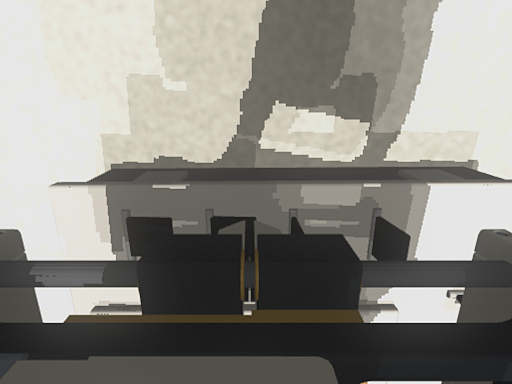

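Tabs 1 and 2 lie flat (px 128–172 and 212–257, row ~225); 3 and 4 still stand. On to tab 3.

```bash
python3 -m crank '[[[0,0.001,-0.0009,0,0.001,0,0],[0,0.007,-0.0009,0,0.001,0,0],[0,0.013,-0.0009,0,0.001,0,0],[0,0.019,-0.0009,0,0.001,0,0],[0,0.025,-0.0009,0,0.001,0,0],[0,0.031,-0.0009,0,0.001,0,0],[0,0.037,-0.0009,0,0.001,0,0],[0,0.043,-0.0009,0,0.001,0,0],[0,0.049,-0.0009,0,0.001,0,0],[0,0.049,0,0,0.001,0,0],[0,0.049,0.0004,0,0.001,0,0],[0,0.049,0.0004,0,0.001,0,0]]]'; python3 - <<'E'
from h import *
go(-78,70,.0745)
E
```

```text
time_s: 7.58
tool_pos: [0.4771, 0.0544, 0.0754]
tool_rot: [0.0, -0.02, 1.0, 0.0]
ft_force: [-1.7, 5.1, 5.6]
gripper_width: 0.0003
shift [0.0001 0.0495 0.0009] turn [ 0.0009  0.0009 -0.0003] case now [-77.9  20.5  75.4] t 7.58 F [-1.7   5.11  5.62]
```

```bash
python3 -m crank '[[[0,0.001,-0.0007,0.001,0.001,0,0],[0,0.007,-0.0007,0.001,0.001,0,0],[0,0.013,-0.0007,0.001,0.001,0,0],[0,0.019,-0.0007,0.001,0.001,0,0],[0,0.025,-0.0007,0.001,0.001,0,0],[0,0.031,-0.0007,0.001,0.001,0,0],[0,0.037,-0.0007,0.001,0.001,0,0],[0,0.043,-0.0007,0.001,0.001,0,0],[0,0.049,-0.0007,0.001,0.001,0,0],[0,0.049,0,0.001,0.001,0,0],[0,0.049,0.0004,0.001,0.001,0,0],[0,0.049,0.0004,0.001,0.001,0,0]]]'; python3 - <<'E'
from h import *
go(-78,124,.078)
go(-58,124,.0757)
im=imaging.read_camera("wrist"); cv2.imwrite("pics/w5.png",im[:,:,::-1])
E
```

```text
time_s: 9.07
tool_pos: [0.4752, 0.1039, 0.0755]
tool_rot: [0.0, -0.02, 1.0, 0.0]
ft_force: [-0.6, 3.3, 4.5]
gripper_width: 0.0008
shift [ 0.0002  0.054  -0.0025] turn [ 0.0009  0.0004 -0.0006] case now [-77.8  70.   75.5] t 9.07 F [-0.62  3.29  4.5 ]
shift [-0.0198  0.054  -0.0002] turn [ 0.0009  0.0004 -0.0006] case now [-77.8  70.   75.5] t 9.07 F [-0.62  3.29  4.5 ]
```

View pics/w5.png

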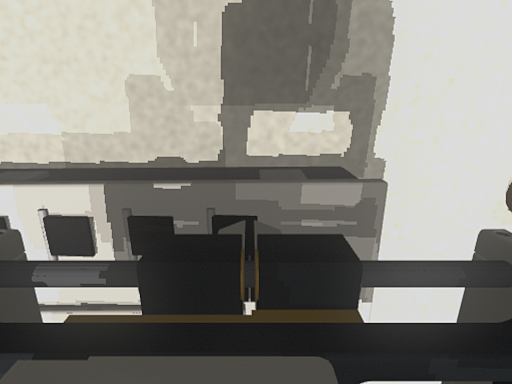

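```bash
python3 -m crank '[[[0,0,-0.003,0.001,0,0,0],[0,0.015,-0.004,0.001,0,0,0],[0,0.03,-0.004,0.001,0,0,0],[0,0.045,-0.004,0.001,0,0,0],[0,0.054,-0.003,0.001,0,0,0],[0,0.054,-0.0004,0.001,0,0,0],[0,0.054,-0.0004,0.001,0,0,0]]]'; python3 - <<'E'
from h import *
go(-12,124,.076)
im=imaging.read_camera("wrist"); cv2.imwrite("pics/w6.png",im[:,:,::-1])
im=imaging.read_camera("side")[85:255,195:335]; cv2.imwrite("pics/s6.png",cv2.resize(im[:,:,::-1],None,fx=3.5,fy=3.5))
E
```

```text
time_s: 10.0
tool_pos: [0.4727, 0.1576, 0.0755]
tool_rot: [-0.0, -0.02, 1.0, -0.0]
ft_force: [0.4, 0.6, -0.0]
gripper_width: 0.0004
shift [-0.0661  0.0002 -0.0005] turn [-0.0004 -0.0004 -0.0005] case now [-78.1 123.8  75.5] t 10.0 F [ 0.43  0.57 -0.05]
```

View pics/w6.png

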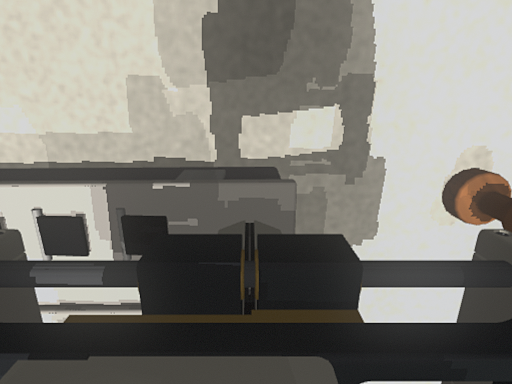

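View pics/s6.png

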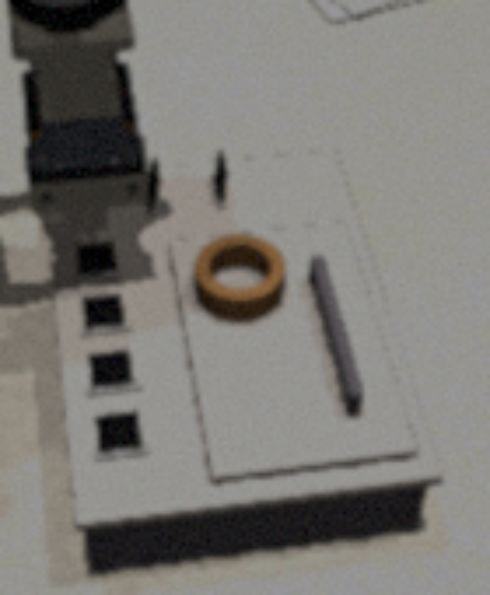

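```bash
python3 -m crank '[[[-0.006,0,-0.0004,0,0,0,0],[-0.012,0,-0.0004,0,0,0,0],[-0.018,0,-0.0004,0,0,0,0],[-0.024,0,-0.0004,0,0,0,0],[-0.03,0,-0.0004,0,0,0,0],[-0.036,0,-0.0004,0,0,0,0],[-0.042,0,-0.0004,0,0,0,0],[-0.048,0,-0.0004,0,0,0,0],[-0.054,0,-0.0004,0,0,0,0],[-0.06,0,-0.0004,0,0,0,0],[-0.066,0,-0.0004,0,0,0,0],[-0.066,0,0.0003,0,0,0,0],[-0.066,0,0.0007,0,0,0,0],[-0.066,0,0.0007,0,0,0,0]]]'; python3 - <<'E'
from h import *
go(38,124,.0745)
im=imaging.read_camera("side")[85:255,195:335]; cv2.imwrite("pics/s7.png",cv2.resize(im[:,:,::-1],None,fx=3.5,fy=3.5))
E
```

```text
time_s: 11.85
tool_pos: [0.5395, 0.1601, 0.0755]
tool_rot: [0.001, -0.02, 1.0, -0.0]
ft_force: [2.2, 0.1, 2.0]
gripper_width: 0.0007
shift [-0.0493  0.0005  0.0011] turn [-0.0001  0.0017 -0.0012] case now [-11.3 123.5  75.5] t 11.85 F [2.24 0.12 1.98]
```

View pics/s7.png

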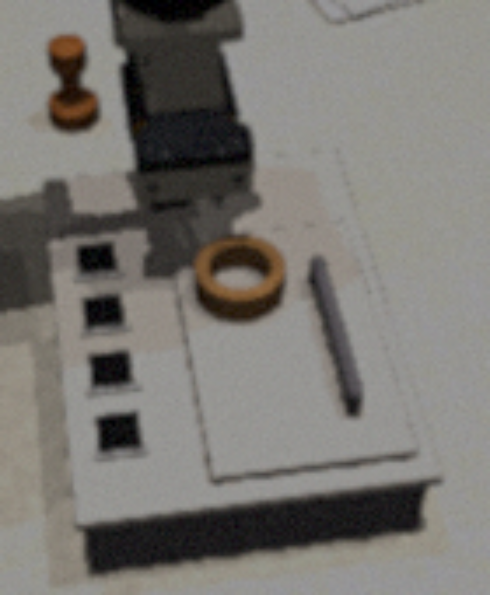

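```bash
python3 -m crank '[[[0,0,0.0008,0,0.001,0,0],[0,0,0.0008,0,0.001,0,0],[0,0,-0.0005,0,0.001,0,0],[-0.006,0,-0.0005,0,0.001,0,0],[-0.012,0,-0.0005,0,0.001,0,0],[-0.018,0,-0.0005,0,0.001,0,0],[-0.024,0,-0.0005,0,0.001,0,0],[-0.03,0,-0.0005,0,0.001,0,0],[-0.036,0,-0.0005,0,0.001,0,0],[-0.042,0,-0.0005,0,0.001,0,0],[-0.0495,0,-0.0005,0,0.001,0,0],[-0.0495,0,0.0003,0,0.001,0,0],[-0.0495,0,0.001,0,0.001,0,0],[-0.0495,0,0.001,0,0.001,0,0]]]'; python3 - <<'E'
from h import *
go(38,124,.0745)
E
```

```text
time_s: 13.65
tool_pos: [0.59, 0.1621, 0.0755]
tool_rot: [0.002, -0.02, 1.0, 0.0]
ft_force: [2.9, -0.5, 3.4]
gripper_width: 0.0005
shift [0.0013 0.0005 0.0009] turn [-0.      0.0036 -0.0012] case now [ 39.3 123.5  75.5] t 13.65 F [ 2.9  -0.46  3.41]
```

Press slightly more, then lift clear and retreat to look.

```bash
python3 -m crank '[[[0.001,0,0.0008,0,0,0,0],[0.001,0,0.0008,0,0,0,0],[0.001,0,-0.02,0,0,0,0],[0.001,0,-0.07,0,0,0,0],[0.001,0,-0.12,0,0,0,0],[0.05,0.03,-0.15,0,0,0,0],[0.1,0.08,-0.17,0,0,0,0],[0.15,0.13,-0.17,0,0,0,0],[0.2,0.17,-0.17,0,0,0,0],[0.22,0.22,-0.17,0,0,0,0],[0.22,0.22,-0.17,0,0,0,0],[0.22,0.22,-0.17,0,0,0,0]]]'; python3 - <<'E'
from h import *
im=imaging.read_camera("top"); cv2.imwrite("pics/t8.png",im[:,:,::-1])
c=im[125:260,160:320,::-1]; cv2.imwrite("pics/t8c.png",cv2.resize(c,None,fx=4.8,fy=4.4,interpolation=cv2.INTER_CUBIC))
im=imaging.read_camera("side")[:,:,::-1]; cv2.imwrite("pics/s8.png",im)
cv2.imwrite("pics/s8c.png",cv2.resize(im[85:255,195:335],None,fx=3.5,fy=3.5,interpolation=cv2.INTER_CUBIC))
E
```

```text
time_s: 15.15
tool_pos: [0.3599, 0.3729, 0.2438]
tool_rot: [0.001, -0.021, 1.0, -0.001]
ft_force: [1.3, -0.9, -0.4]
gripper_width: 0.0005
```

View pics/t8c.png

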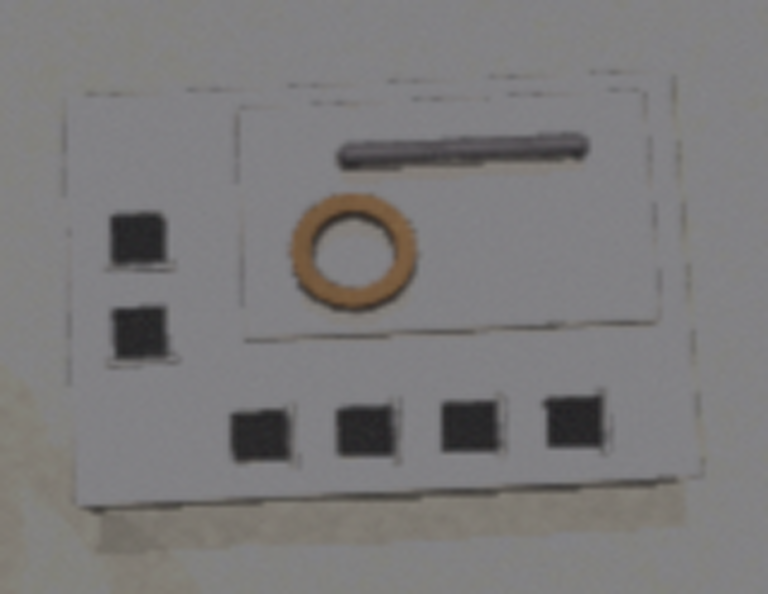

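View pics/s8c.png

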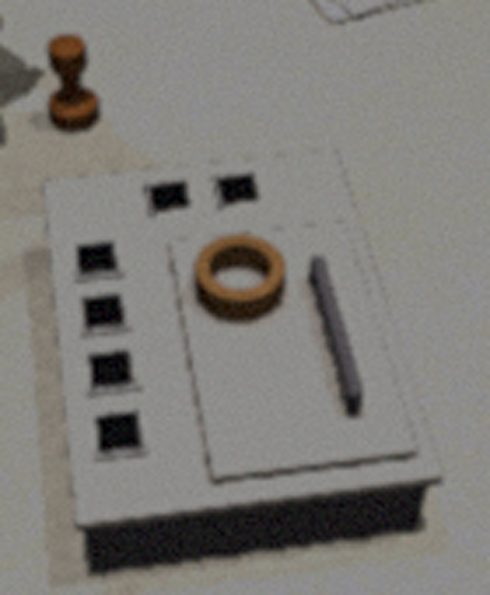

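View pics/t8.png

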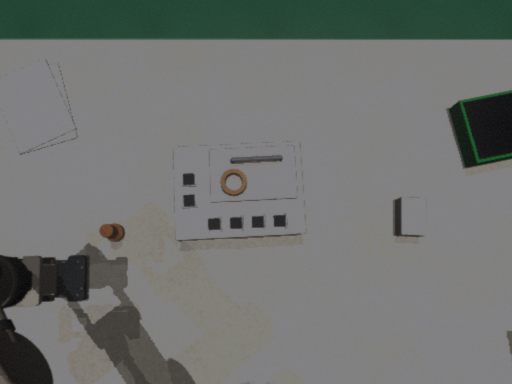

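All six tabs show as flat squares (crop px rows ~210–460). The case edges, tape, stamp and carton are at the same pixels as before.

```bash
python3 -c "
from bench import env
print(env.hand_in())"
```

```text
the job is handed in; nothing more can be done
None
```

All six tabs are folded flat onto the lid, and the job is handed in at about 15 s of the 38 s allowed. I swept the closed fingertips along the row about 5.5 mm above the lid, tabs 1 to 4 along the long edge, then 5 and 6 along the short edge. Each tab got a light press to seat it.

- **Tabs:** the last top and side pictures show all six as flat squares beside their hinges. I did not measure the fold angles. The fingertip met firm resistance at about 75.4 mm on each tab, a little above the roughly 74 mm expected for a flat tab, which I put down to height-reading bias.
- **Forces:** the highest reading at the end of a move was about 11 N vertical and 5 N sideways. Forces during a move are not reported, so brief peaks could have been higher.
- **Everything else:** by eye, the case, tape roll, stamp and small box are at the same pixels as before. The arm was well clear and touching nothing at the end. No check failed.

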